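File the detergent canister beside its twin

ROBOT

A 6-joint arm with a two-finger parallel gripper is mounted at the origin on the work surface. World frame = base frame: x ahead of the robot, y to its left, z up, the work surface at z = 0. Lengths are in m, angles in degrees, forces in N, time in s.
With the tool pointing down it reaches from about 0.4 to 0.925 m from the base axis. Payload 12.5 kg.
Tool frame: the origin (TCP) lies at the very end of the fingers, on their centre line; the grasp point (between the pads) lies 19 mm behind it (arm.grip_point_offset is the distance from the TCP to the grasp point, in m); z points along the fingers, y is the line along which they close (so a half turn about z gives the same grasp; the last joint's range is limited). The gripper opens to 95 mm and grips with 3 to 60 N. Pads are 20 mm wide; open, the fingers measure 119 mm over their backs; the gripper's body (75 mm by 180 mm) begins 59 mm behind the grasp point.
Start: joints at [-69.477, 28.126, 89.318, -0, 62.55, -6.05], TCP at [0.28, -0.559, 0.215] pointing down, gripper open.
Joint ranges: [-177.58, 177.58], [-47.91, 125.51], [2.72, 160], [-65.01, 245.01], [3.68, 167.84], [-153.87, 153.87]. Speed limits (degrees/s): [127.2, 127.2, 159.86, 180, 180, 180].

INTERFACE

Orientations are given as [roll, pitch, yaw] about the fixed x, y, z axes, in that order (R = Rz(yaw) Ry(pitch) Rx(roll)).
In Python, from plant import arm, camera, nets gives the robot as it stands. The module is installed in compiled form; this text tells all that it offers.
- The arm moves only by the tool apply_moves, never from a script. Its argument "commands" is a list of rows, each a list of 3 entries, a list of its own where there are three numbers: the closure, from 0 (fully open) to 1 (shut), then the shift along the tool's x, y, z scaled (see below), then the turn about the tool's z scaled (see below). In form: [[jaw, [tx, ty, tz], twist], ...]. A call has 1 to 12 rows; each row is the pose to reach, as a shift and turn from the pose commanded when the call began, along the tool's axes at that moment, turning the shorter way round; what a row does not reach only later rows make up. The controller multiplies each number of a shift by 0.4 m and each number of a turn by 180 degrees. A row lasts 1/12 s, in which the tool goes at most 41.7 mm and 7.16 degrees, less where a joint would pass 70% of its speed; a pose out of reach is approached as far as the arm can. A call with a number of a shift or a turn outside -1 to 1 is refused whole. A call with a gripper value outside its range is refused whole. The fingers move at their own pace and stop on an object; "squeeze" is the grip in N (left out, the last holds). Time passes only in rows, so rows that repeat a pose let the fingers close. It gives the time, the measured TCP pose, the force, the opening and the grip force at its end, in the units of the state.
- arm.read_state(): the state, without advancing time (a new reading comes with each control period).
- camera(name): name is "scene" or "top" or "wrist"; returns a dict with "color" (420x560x3 uint8, red, green, blue), "range_z" (420x560 float32, m along the optical axis (not along the pixel's ray), 0 where there is no reading), "fov_y" (degrees; the focal length in pixels is half the picture's height over the tangent of half this angle, whatever the lens; pixels are square), "cx", "cy" (the principal point, pixels), "D" ([k1, k2, p1, p2, k3] as OpenCV has them; the pictures are not rectified), "extrinsics" (4x4, takes a point from world to camera coordinates). Camera axes: x right, y up, looking along -z (the intrinsics and any distortion apply to the point x, -y, -z); pixel columns grow to the right and rows downward; lengths in m; the calibration is good to about 2 mm. A picture is of the moment at which its call begins.
- arm.finish_job(): hands the job in; it is judged then, once.
Trained networks look in a picture, given as the dict that the camera call returned (one of the last four; its "shot" number tells which), for a name from the list of things; names that differ only in an ending like _2 or _b are one class to them, and where a whole thing is asked for, a point or a joint stands for the part that bears it (a point fixed in the world has none). Each returns a list of dicts, best first, with "score" (0 to 1); they miss things now and then, are a little off and sometimes report something else, mostly with a low value. They report only what shows in the picture. A call takes as long as a camera call. They do not tell look-alikes from the thing itself.
- nets.recognise(target, picture): "xy" ([column, row] in pixels, amid what is visible of it).
- nets.cut_out(target, picture): "mask" (420x560 bool, what is visible of it) and "xy" ([column, row] in pixels, amid what is visible of it).
The state is a dict: "t": time; "joint_pos": joint angles; "dq": joint speeds; "tau": joint torques, N m; "tcp_pos": TCP position; "ee_rot": TCP orientation; "wrist_force": force on the tool from outside, world axes, zero at the start; "moment": the same for the moment, N m; "opening": finger opening in m; "finger_force": force on a finger pad.
Only numpy, scipy, OpenCV 4.12 (cv2) and the standard library are available. Lean on these libraries where they do the work, as an engineer would, in place of code of your own. Each camera call takes 0.05 s, during which the arm holds its last target. There are 200 camera calls.

TASK

Stand the steel measuring cup back on its grey drip tray, out of the way of the rack. Then push the loose tapered detergent canister into the gap in the row right beside the one other canister of its kind, nudging the neighbours apart, until it stands upright and fully home against the rack's back wall like the rest of the row. Do not topple or drag out any pack in the row, do not tip the cup over, and leave everything else on the counter where it is.

Things in the scene. Friction and masses are not known exactly. Their poses are not given: they have to be found in the camera images.
- rack: fixed aluminium rack, open at top and front; origin: on the counter, middle of its floor; x from the open front to the back wall, y along the row, z up. Floor 4 mm thick from x = -43 (front edge) to the back wall's face at x = +43 mm; side walls' inner faces at y = +-100 mm, 8 mm thick; walls 70 mm high. A pack touching the back wall has its centre at x = +3 mm
- rack_front (a point): middle of the front edge of the rack's floor, on its upper face. The row: four packs in any order, one canister and three cartons, centres near y = -75, -19, +19, +75 mm of the rack; gaps of about 18 to 22 mm near y = -47 and +47 mm, 9 mm or less elsewhere. The packs stand loose and slide sideways when pushed; the five fill the rack but for 20 mm
- canister_mid (a point): the loose white canister: 80 mm deep (x), 36 thick (y), 90 high. From above: sides parallel over the middle 36 mm, both ends taper over 22 mm to flats 8 mm wide, so either end wedges into a gap. On its top a loop handle: 46 mm long (x), 24 wide (y), 32 high, graspable end to end above the row. 0.1 to 0.2 kg. Point: its middle, 45 mm above its underside
- twin_mid (a point): the canister already in the row, same shape and size as the loose one, also with a handle; its point: the centre, half-way up (45 mm above its underside); x along its 80 mm depth, y across its 36 mm thickness, z up
- carton0_mid (a point): square-cornered paper carton in the row: 80 mm deep (x), 36 mm thick (y), 90 mm high, 0.1 to 0.2 kg; its point: the centre, half-way up (45 mm above its underside); x along its 80 mm depth, y across its 36 mm thickness, z up
- carton1_mid (a point): square-cornered paper carton in the row: 80 mm deep (x), 36 mm thick (y), 84 mm high, 0.1 to 0.2 kg; its point: the centre, half-way up (42 mm above its underside); x along its 80 mm depth, y across its 36 mm thickness, z up
- carton2_mid (a point): square-cornered paper carton in the row: 80 mm deep (x), 36 mm thick (y), 78 mm high, 0.1 to 0.2 kg; its point: the centre, half-way up (39 mm above its underside); x along its 80 mm depth, y across its 36 mm thickness, z up
- cup_mid (a point): steel measuring cup without handle, open at the top, 54 mm across the rim and narrower at the foot, 65 mm high, wall 3 mm, 0.12 kg, standing in front of the rack; its point: on its axis, half-way up (32.5 mm above its underside); z up
- tray: fixed square grey drip tray for the cup, 110 x 110 mm, rim 10 mm high and 4 mm thick, inner floor about 4 mm above the counter; origin: the middle of its underside; z up
- bottle: bystander: white bottle, 66 mm across, 190 mm high; origin: middle of its underside
- jar: bystander: grey jar, 60 mm across, 90 mm high; origin: middle of its underside
- can: bystander: aluminium can, 56 mm across, 85 mm high; origin: middle of its underside
- dish: bystander: white coin dish, 100 mm across, 25 mm high; origin: middle of its underside
- tin: bystander: white plastic can, 46 mm across, 80 mm high; origin: middle of its underside
Things that resemble listed ones, but are neither listed nor needed, are in the scene too. What is shaped like the part that bears carton1_mid but orange, pink or turquoise is not meant.

How it is judged (in metres and radians):
On the way, in this order (a step that is already met when the one before it is completed fails the run):
1. the measuring cup stands on its drip tray while the canister is still outside the rack (horizontal distance between cup_mid and tray below 0.03 m and angle between cup_mid's own z axis and vertical below 0.08 rad and height (world z) of cup_mid below 0.042 m and x of canister_mid in the frame of rack below -0.06 m), for 0.2 s.
2. the canister is home in the rack (x of canister_mid in the frame of rack above -0.006 m and y of canister_mid in the frame of rack between -0.09 and 0.09 m and z of canister_mid in the frame of rack below 0.054 m), for 0.2 s.
At the end, for the whole second after the job is handed in: Loose canister in the rack: upright (0.08 rad), square (0.2 rad), at most 9 mm short of the back wall, centre within 58 mm of its twin's (next to it). The other four packs upright (0.08 rad), centres at most 13 mm short of home. Cup upright, at most 30 mm from the tray's middle (all of step 2 and angle between each of canister_mid, twin_mid, carton0_mid, carton1_mid, carton2_mid, cup_mid's own z axis and vertical below 0.08 rad and angle between the x axis of canister_mid and the x axis of rack, either way round below 0.2 rad and horizontal distance between canister_mid and twin_mid below 0.058 m and x of each of twin_mid, carton0_mid, carton1_mid, carton2_mid in the frame of rack above -0.01 m and horizontal distance between cup_mid and tray below 0.03 m and height (world z) of cup_mid below 0.042 m); the robot touches nothing.
It fails at once if a pack in the row is toppled (tilted over 0.4 rad) (angle between any of twin_mid, carton0_mid, carton1_mid, carton2_mid's own z axis and vertical above 0.4 rad).
It fails at once if the canister or the cup is tipped over (over 0.7 rad) (angle between any of canister_mid, cup_mid's own z axis and vertical above 0.7 rad).
It fails at once if a bystander is moved by more than 20 mm (distance of any of bottle, jar, can, dish, tin from where it was at the start of the episode above 0.02 m).
It also fails if it takes over 54 s, if anything falls off the work surface, if the arm or the gripper's body presses on something with over 40 N, if the wrist force passes 120 N, or if a joint passes its speed limit or range.

## Working session

There is one attempt and no reset: what is moved stays moved. The work goes in short steps, Python scripts to look and compute and a tool call to move; the robot and the scene stay as the last step left them, time stands still between calls to the robot, and variables do not carry over. Pictures are saved under pics/ and viewed, at most 10 in all, crops included, and the job is handed in when it is done.

Besides the shell and the picture viewer there is one more tool, called by a JSON object that holds its "fn" and its "kwargs", one argument or row to a line. apply_moves: Moves the arm, as the interface text tells. Its arguments: {"type":"object","properties":{"commands":{"type":"array","items":{"type":"array"}},"squeeze":{"type":"number"}},"required":["commands"]}

```bash
mkdir -p pics; cat > h.py <<'E'
import numpy as np, cv2
from plant import arm, camera, nets
def K(p):
    f=p["color"].shape[0]/2/np.tan(np.radians(p["fov_y"])/2)
    return np.array([[f,0,p["cx"]],[0,f,p["cy"]],[0,0,1.]])
def cloud(p):
    h,w=p["range_z"].shape
    u,v=np.meshgrid(np.arange(w),np.arange(h))
    n=cv2.undistortPoints(np.stack([u,v],-1).reshape(-1,1,2).astype(float),K(p),np.array(p["D"],float)).reshape(h,w,2)
    z=p["range_z"].astype(float)
    c=np.stack([n[...,0]*z,-n[...,1]*z,-z],-1)
    E=np.array(p["extrinsics"]); 
    W=(c-E[:3,3])@E[:3,:3]
    W[z<=0]=np.nan
    return W
def save(p,name): cv2.imwrite("pics/"+name,p["color"][...,::-1])
E
python3 - <<'E'
from h import *
ps={n:camera(n) for n in("top","scene")}
im=[]
for n,p in ps.items():
    save(p,n+"0.png"); W=cloud(p); np.savez(n+"0.npz",W=W,c=p["color"])
    print(n,p["fov_y"],p["D"])
    for t in ["canister_mid","twin_mid","carton0_mid","carton1_mid","carton2_mid","cup_mid","tray","rack","bottle","jar","can","dish","tin"]:
        for r in nets.cut_out(t,p)[:4]:
            m=r["mask"]&np.isfinite(W[...,0])
            q=W[m]
            if len(q)==0: continue
            hi=q[q[:,2]>np.percentile(q[:,2],97)-.006]
            print(t,round(r["score"],2),np.round(r["xy"]),m.sum(),"med",np.median(q,0).round(3),"top",((hi.min(0)+hi.max(0))/2).round(3))
s=arm.read_state(); print(s["t"],s["tcp_pos"],s["ee_rot"])
E
```

```text
top 56.186300589756705 [-0.09926944  0.          0.          0.          0.        ]
canister_mid 0.63 [426. 229.] 694 med [ 0.529 -0.294  0.09 ] top [ 0.529 -0.307  0.122]
twin_mid 0.79 [287. 185.] 504 med [0.62  0.006 0.109] top [0.626 0.005 0.127]
twin_mid 0.57 [315. 242.] 417 med [ 0.491 -0.058  0.014] top [ 0.492 -0.053  0.065]
carton0_mid 0.66 [352. 179.] 832 med [ 0.644 -0.137  0.093] top [ 0.645 -0.143  0.094]
carton1_mid 0.92 [314. 184.] 735 med [ 0.628 -0.046  0.087] top [ 0.631 -0.05   0.088]
carton1_mid 0.75 [233. 162.] 825 med [0.68  0.139 0.083] top [0.686 0.142 0.085]
carton1_mid 0.74 [236. 247.] 606 med [0.484 0.115 0.084] top [0.485 0.118 0.084]
carton1_mid 0.57 [374. 238.] 824 med [ 0.497 -0.183  0.082] top [ 0.497 -0.19   0.085]
carton2_mid 0.68 [328. 184.] 565 med [ 0.634 -0.088  0.082] top [ 0.637 -0.089  0.083]
cup_mid 0.85 [318. 242.] 397 med [ 0.491 -0.058  0.01 ] top [ 0.492 -0.053  0.065]
tray 0.94 [153. 242.] 2044 med [0.489 0.33  0.005] top [0.488 0.33  0.01 ]
rack 0.8 [300. 178.] 794 med [ 0.643 -0.016  0.04 ] top [ 0.638 -0.069  0.097]
rack 0.54 [354. 18
[... 1712 characters left out ...]
34. 169.] 1561 med [0.701 0.33  0.111] top [0.693 0.349 0.188]
jar 0.81 [179. 321.] 1086 med [ 0.686 -0.307  0.088] top [ 0.675 -0.308  0.09 ]
jar 0.5 [277. 272.] 1435 med [ 0.681 -0.09   0.052] top [ 0.657 -0.071  0.069]
jar 0.32 [165. 186.] 1034 med [ 0.333 -0.199  0.014] top [ 0.341 -0.199  0.024]
can 0.93 [291. 120.] 601 med [0.367 0.156 0.069] top [0.352 0.164 0.086]
dish 0.89 [164. 186.] 1049 med [ 0.333 -0.198  0.014] top [ 0.341 -0.198  0.025]
tin 0.87 [391. 173.] 555 med [0.629 0.269 0.065] top [0.623 0.28  0.079]
tin 0.15 [151. 265.] 1250 med [ 0.541 -0.306  0.087] top [ 0.53  -0.307  0.122]
1.4 [ 0.27959927 -0.55896102  0.21465937] [ 1.79997008e+02 -2.58318677e-04  2.65721372e+01]
```

View pics/top0.png

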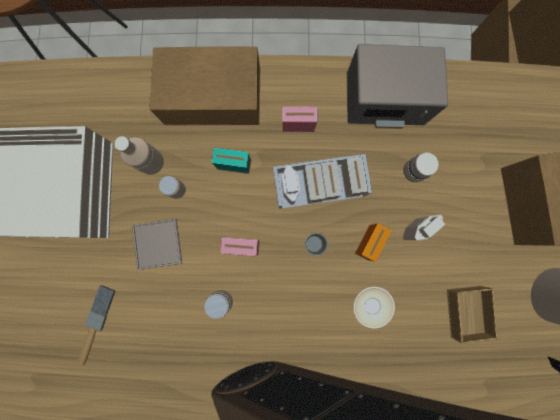

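View pics/scene0.png

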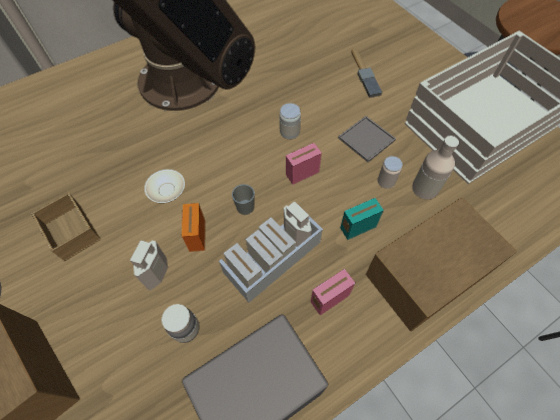

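The top view is oriented with world +x up and +y left. The twin canister is at (287,185), at the left end of the rack. The gap beside it is at about (302,184), the cup is in front at (316,243), the loose canister is at (428,228) and the tray is at (157,244). Next I'll measure yaws and centres from the saved clouds.

```bash
python3 - <<'E'
import numpy as np, cv2
for n in("top","scene"):
    W=np.load(n+"0.npz")["W"].reshape(-1,3); W=W[np.isfinite(W[:,0])]
    def rect(lo,hi,c,r,name):
        s=W[(W[:,2]>lo)&(W[:,2]<hi)&(np.hypot(W[:,0]-c[0],W[:,1]-c[1])<r)]
        (a,b),(w,h),t=cv2.minAreaRect((s[:,:2]*1000).astype(np.float32))
        print(n,name,len(s),np.round([a,b,w,h,t],1),"med z",np.median(s[:,2]).round(4))
    rect(.084,.097,(.53,-.307),.07,"canister body top")
    rect(.1,.13,(.53,-.307),.07,"canister handle")
    rect(.08,.1,(.627,.003),.035,"twin body")
    rect(.1,.13,(.627,.003),.05,"twin handle")
    rect(.083,.1,(.632,-.051),.03,"c1")
    rect(.077,.0845,(.638,-.09),.03,"c2")
    rect(.088,.1,(.646,-.144),.05,"c0")
    rect(.060,.074,(.64,-.07),.14,"rack walls")
    rect(.045,.07,(.491,-.055),.05,"cup")
    rect(.005,.014,(.489,.327),.09,"tray")
E
```

```text
top canister body top 181 [ 533.1 -304.    33.6   77.7   50.3] med z 0.0894
top canister handle 275 [ 531.4 -306.6   25.2   48.1   39.9] med z 0.1207
top twin body 176 [626.3   5.4  54.3  60.1  58. ] med z 0.0936
top twin handle 258 [626.2   5.3  46.3  24.2   8.7] med z 0.1258
top c1 409 [632.6 -54.5  59.5  45.6   7.3] med z 0.0877
top c2 380 [637.3 -84.6  59.7  42.    7.7] med z 0.0817
top c0 590 [ 647.2 -143.7   80.9   37.2    8.3] med z 0.0936
top rack walls 693 [627.6 -60.4 221.5 236.5  57.4] med z 0.0693
top cup 150 [490.6 -54.1  51.6  51.8  45.2] med z 0.0635
top tray 880 [498.9 343.1 136.  135.3   9.9] med z 0.0067
scene canister body top 291 [ 533.5 -306.    30.6   80.2   32.6] med z 0.0899
scene canister handle 360 [ 530.3 -308.2   25.3   46.6   40. ] med z 0.1214
scene twin body 233 [630.   -3.6  67.4  31.6  28.3] med z 0.0929
scene twin handle 318 [626.3   2.4  47.5  24.3   8.6] med z 0.1248
scene c1 423 [632.6 -57.3  58.7  46.2   6.8] med z 0.0877
scene c2 434 [637.7 -88.8  57.7  39.4   7.1] med z 0.0817
scene c0 679 [ 646.7 -146.    80.8   36.4    8.6] med z 0.0938
scene rack walls 962 [635.6 -67.7 205.9 232.8  48. ] med z 0.0687
scene cup 252 [492.  -57.1  53.8  51.8   9.8] med z 0.0584
scene tray 431 [487.5 327.1 111.3 114.2   8.5] med z 0.007
```

{"fn": "apply_moves", "kwargs": {
  "commands": [
    [0, [0.9, -0.78, 0], 0],
    [0, [0.9, -0.78, 0], 0],
    [0, [0.9, -0.78, 0], 0],
    [0, [0.9, -0.78, 0], 0],
    [0, [0.9, -0.78, 0], 0],
    [0, [0.9, -0.78, 0], 0],
    [0, [0.9, -0.78, 0], 0],
    [0, [0.9, -0.78, 0], 0],
    [0, [0.9, -0.78, 0], 0],
    [0, [0.9, -0.78, 0], 0],
    [0, [0.9, -0.78, 0], 0],
    [0, [0.9, -0.78, 0], 0]
  ],
  "squeeze": 25
}}

```text
t: 2.4
tcp_pos: [0.4629, -0.1153, 0.2149]
ee_rot: [180.0, -0.0, 26.7]
wrist_force: [0.5, 0.7, -0.4]
opening: 0.0947
finger_force: 0.0
```

```bash
cat > go.py <<'E'
import sys; from h import *
from scipy.spatial.transform import Rotation as R
s=arm.read_state(); a=[float(v) for v in sys.argv[1:]]
M=R.from_euler("xyz",s["ee_rot"],degrees=True).as_matrix()
d=M.T@(np.array(a[:3])-s["tcp_pos"])
print("t",round(s["t"],2),np.round(s["tcp_pos"],4),np.round(s["ee_rot"],2),"shift",(d/.4).round(4),"twist",[round(((x-s["ee_rot"][2]+180)%360-180)/-180,4) for x in a[3:]],"F",np.round(s["wrist_force"],1),round(s["opening"],4),s["finger_force"])
E
python3 go.py 0.491 -0.0555 0.028 26.57
```

```text
t 2.4 [ 0.4629 -0.1153  0.2149] [ 1.7999e+02 -4.0000e-02  2.6680e+01] shift [ 0.1296 -0.1021  0.4673] twist [np.float64(0.0006)] F [ 0.5  0.7 -0.4] 0.0947 0.0
```

{"fn": "apply_moves", "kwargs": {
  "commands": [
    [0, [0.133, -0.106, 0.06], 0],
    [0, [0.133, -0.106, 0.06], 0],
    [0, [0.133, -0.106, 0.16], 0],
    [0, [0.133, -0.106, 0.26], 0],
    [0, [0.133, -0.106, 0.36], 0],
    [0, [0.133, -0.106, 0.44], 0],
    [0, [0.133, -0.106, 0.467], 0],
    [0, [0.133, -0.106, 0.467], 0],
    [1, [0.133, -0.106, 0.467], 0],
    [1, [0.133, -0.106, 0.467], 0],
    [1, [0.133, -0.106, 0.467], 0],
    [1, [0.133, -0.106, 0.467], 0]
  ],
  "squeeze": 25
}}

```text
t: 3.4
tcp_pos: [0.4912, -0.0573, 0.0291]
ee_rot: [179.9, -0.1, 26.6]
wrist_force: [0.1, 0.2, -0.2]
opening: 0.0739
finger_force: 0.0
```

{"fn": "apply_moves", "kwargs": {
  "commands": [
    [1, [0, 0, 0], 0],
    [1, [0, 0, 0], 0],
    [1, [0, 0, 0], 0],
    [1, [0, 0, -0.02], 0],
    [1, [0, 0, -0.05], 0]
  ]
}}

```text
t: 3.82
tcp_pos: [0.4901, -0.0571, 0.0477]
ee_rot: [-179.9, 0.1, 26.6]
wrist_force: [-0.3, -0.8, -0.6]
opening: 0.0522
finger_force: 25.0
```

```bash
python3 go.py 0.488 0.328 0.16 26.57
```

```text
t 3.82 [ 0.4901 -0.0571  0.0477] [-1.7993e+02  9.0000e-02  2.6570e+01] shift [ 0.4255 -0.8637 -0.2803] twist [np.float64(-0.0)] F [-0.3 -0.8 -0.6] 0.0522 24.999723016371718
```

{"fn": "apply_moves", "kwargs": {
  "commands": [
    [1, [0, 0, -0.08], 0],
    [1, [0, 0, -0.18], 0],
    [1, [0, 0, -0.28], 0],
    [1, [0.03, -0.06, -0.28], 0],
    [1, [0.07, -0.14, -0.28], 0],
    [1, [0.11, -0.22, -0.28], 0],
    [1, [0.15, -0.3, -0.28], 0],
    [1, [0.19, -0.38, -0.28], 0],
    [1, [0.23, -0.46, -0.28], 0],
    [1, [0.27, -0.54, -0.28], 0],
    [1, [0.31, -0.62, -0.28], 0],
    [1, [0.35, -0.7, -0.28], 0]
  ]
}}

```text
t: 4.82
tcp_pos: [0.49, 0.2577, 0.1604]
ee_rot: [180.0, -0.0, 26.6]
wrist_force: [1.7, 0.3, -0.4]
opening: 0.0521
finger_force: 25.0
```

{"fn": "apply_moves", "kwargs": {
  "commands": [
    [1, [0.035, -0.075, 0], 0],
    [1, [0.065, -0.14, 0], 0],
    [1, [0.0755, -0.1637, 0], 0],
    [1, [0.0755, -0.1637, 0], 0],
    [1, [0.0755, -0.1637, 0], 0],
    [1, [0.0755, -0.1637, 0.08], 0],
    [1, [0.0755, -0.1637, 0.14], 0],
    [1, [0.0755, -0.1637, 0.2], 0],
    [1, [0.0755, -0.1637, 0.25], 0],
    [1, [0.0755, -0.1637, 0.28], 0],
    [1, [0.0755, -0.1637, 0.28], 0]
  ]
}}

```text
t: 5.73
tcp_pos: [0.4877, 0.3261, 0.0459]
ee_rot: [180.0, 0.2, 26.5]
wrist_force: [-0.4, -0.6, -0.9]
opening: 0.0518
finger_force: 25.0
```

```bash
python3 go.py 0.488 0.328 0.033 26.57; python3 - <<'E'
from h import *
p=camera("scene"); save(p,"s1.png"); W=cloud(p)
for t in("cup_mid","tray"):
    for r in nets.cut_out(t,p)[:2]:
        q=W[r["mask"]]; q=q[np.isfinite(q[:,0])]; print(t,r["score"],np.median(q,0).round(3),q.min(0).round(3),q.max(0).round(3))
E
```

```text
t 5.73 [0.4877 0.3261 0.0459] [179.99   0.23  26.49] shift [ 0.003  -0.0038  0.0322] twist [np.float64(-0.0004)] F [-0.4 -0.6 -0.9] 0.0518 25.0001470236748
cup_mid 0.57 [0.507 0.313 0.03 ] [0.489 0.266 0.017] [0.556 0.335 0.126]
tray 0.63 [0.505 0.311 0.004] [ 0.436  0.263 -0.003] [0.55  0.397 0.061]
```

View pics/s1.png

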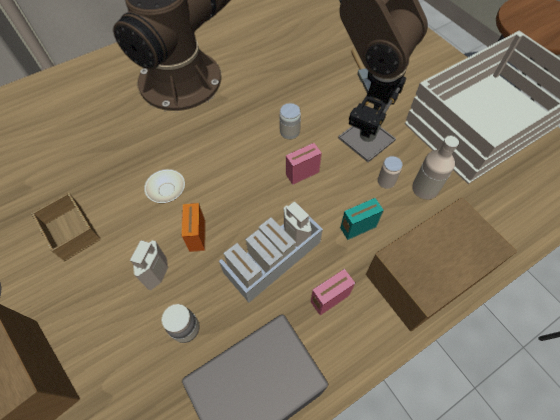

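The cup is in the gripper, just above the tray at (367,138), and nothing else has moved. I'll lower it about 12 mm, release and rise.

{"fn": "apply_moves", "kwargs": {
  "commands": [
    [1, [0, 0, 0.012], 0],
    [1, [0, 0, 0.022], 0],
    [1, [0, 0, 0.03], 0],
    [1, [0, 0, 0.033], 0],
    [1, [0, 0, 0.033], 0],
    [1, [0, 0, 0.033], 0]
  ],
  "squeeze": 25
}}

```text
t: 6.38
tcp_pos: [0.4883, 0.328, 0.0346]
ee_rot: [180.0, 0.0, 26.6]
wrist_force: [0.9, 0.4, -0.8]
opening: 0.052
finger_force: 25.0
```

{"fn": "apply_moves", "kwargs": {
  "commands": [
    [1, [0, 0, 0.003], 0],
    [1, [0, 0, 0.005], 0],
    [1, [0, 0, 0.005], 0]
  ]
}}

```text
t: 6.63
tcp_pos: [0.4883, 0.3279, 0.0325]
ee_rot: [180.0, 0.0, 26.6]
wrist_force: [-1.7, -0.1, -0.8]
opening: 0.052
finger_force: 25.0
```

{"fn": "apply_moves", "kwargs": {
  "commands": [
    [1, [0, 0, 0.003], 0],
    [1, [0, 0, 0.004], 0],
    [0.2, [0, 0, 0.004], 0],
    [0, [0, 0, 0.004], 0],
    [0, [0, 0, 0.004], 0],
    [0, [0, 0, -0.02], 0],
    [0, [0, 0, -0.06], 0],
    [0, [0, 0, -0.14], 0],
    [0, [0, 0, -0.24], 0],
    [0, [0, 0, -0.34], 0],
    [0, [0, 0, -0.4], 0],
    [0, [0, 0, -0.4], 0]
  ]
}}

```text
t: 7.63
tcp_pos: [0.4899, 0.3289, 0.1988]
ee_rot: [-180.0, -0.5, 26.6]
wrist_force: [0.2, 0.3, -0.3]
opening: 0.0948
finger_force: 0.0
```

```bash
python3 go.py 0.531 -0.307 0.19 40;  python3 - <<'E'
from h import *
p=camera("scene"); W=cloud(p); W=W.reshape(-1,3)
s=W[(W[:,2]>.055)&(W[:,2]<.078)&(np.hypot(W[:,0]-.488,W[:,1]-.328)<.05)]
print(len(s),cv2.minAreaRect((s[:,:2]*1000).astype(np.float32)),s[:,2].max())
E
```

```text
t 7.63 [0.4899 0.3289 0.1988] [-179.99   -0.51   26.58] shift [-0.6196  1.4677  0.0162] twist [np.float64(-0.0746)] F [ 0.2  0.3 -0.3] 0.0948 0.0
187 ((489.5875549316406, 327.98199462890625), (53.26530838012695, 54.961029052734375), 10.825724601745605) 0.0726461336965019
```

{"fn": "apply_moves", "kwargs": {
  "commands": [
    [0, [-0.4, 0.948, 0.016], -0.0746],
    [0, [-0.4, 0.948, 0.016], -0.0746],
    [0, [-0.4, 0.948, 0.016], -0.0746],
    [0, [-0.4, 0.948, 0.016], -0.0746],
    [0, [-0.4, 0.948, 0.016], -0.0746],
    [0, [-0.4, 0.948, 0.016], -0.0746],
    [0, [-0.4, 0.948, 0.016], -0.0746],
    [0, [-0.4, 0.948, 0.016], -0.0746],
    [0, [-0.4, 0.948, 0.016], -0.0746],
    [0, [-0.4, 0.948, 0.016], -0.0746],
    [0, [-0.4, 0.948, 0.016], -0.0746],
    [0, [-0.4, 0.948, 0.016], -0.0746]
  ]
}}

```text
t: 8.68
tcp_pos: [0.5142, -0.0845, 0.1851]
ee_rot: [-179.9, 0.1, 39.8]
wrist_force: [0.1, 0.4, 0.1]
opening: 0.0948
finger_force: 0.0
```

```bash
python3 go.py 0.531 -0.307 0.19 40
```

```text
t 8.68 [ 0.5142 -0.0845  0.1851] [-1.799e+02  7.000e-02  3.979e+01] shift [-0.3238  0.4543 -0.0126] twist [np.float64(-0.0012)] F [0.1 0.4 0.1] 0.0948 0.0
```

{"fn": "apply_moves", "kwargs": {
  "commands": [
    [0, [-0.322, 0.455, 0.02], 0],
    [0, [-0.322, 0.455, 0.02], 0],
    [0, [-0.322, 0.455, 0.02], 0],
    [0, [-0.322, 0.455, 0.02], 0],
    [0, [-0.322, 0.455, 0.02], 0],
    [0, [-0.322, 0.455, 0.02], 0],
    [0, [-0.322, 0.455, 0.02], 0],
    [0, [-0.322, 0.455, 0.02], 0]
  ]
}}

```text
t: 9.35
tcp_pos: [0.533, -0.3038, 0.1773]
ee_rot: [-179.9, 0.0, 40.0]
wrist_force: [0.3, 1.0, -1.1]
opening: 0.0953
finger_force: 0.0
```

```bash
python3 go.py 0.531 -0.307 0.094 40; python3 - <<'E'
from h import *
p=camera("wrist"); save(p,"w1.png"); W=cloud(p).reshape(-1,3)
def rect(lo,hi,c,r):
    s=W[(W[:,2]>lo)&(W[:,2]<hi)&(np.hypot(W[:,0]-c[0],W[:,1]-c[1])<r)]
    print(len(s),cv2.minAreaRect((s[:,:2]*1000).astype(np.float32)),s[:,2].max())
rect(.1,.13,(.53,-.307),.05); rect(.08,.096,(.53,-.307),.06)
E
```

```text
t 9.35 [ 0.533  -0.3038  0.1773] [-1.7989e+02  2.0000e-02  3.9990e+01] shift [-0.0088  0.0032  0.2083] twist [np.float64(-0.0001)] F [ 0.3  1.  -1.1] 0.0953 0.0
2576 ((528.883056640625, -308.71044921875), (24.465784072875977, 45.960384368896484), 40.212135314941406) 0.12529263186673387
1896 ((530.9168090820312, -307.04742431640625), (30.80775260925293, 80.0284423828125), 39.514434814453125) 0.09599036870180272
```

View pics/w1.png

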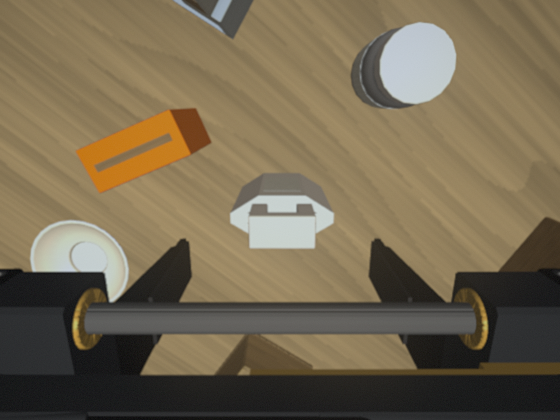

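The wrist view shows the handle at (282,230), centred between the fingers at columns 180 and 380, and square to them. I'll go down and grip.

{"fn": "apply_moves", "kwargs": {
  "commands": [
    [0, [-0.01, 0.003, 0.05], 0],
    [0, [-0.01, 0.003, 0.1], 0],
    [0, [-0.01, 0.003, 0.15], 0],
    [0, [-0.01, 0.003, 0.19], 0],
    [0, [-0.01, 0.003, 0.208], 0],
    [0, [-0.01, 0.003, 0.208], 0],
    [1, [-0.01, 0.003, 0.208], 0],
    [1, [-0.01, 0.003, 0.208], 0],
    [1, [-0.01, 0.003, 0.208], 0],
    [1, [-0.01, 0.003, 0.208], 0],
    [1, [-0.01, 0.003, 0.208], 0],
    [1, [-0.01, 0.003, 0.208], 0]
  ],
  "squeeze": 45
}}

```text
t: 10.4
tcp_pos: [0.5309, -0.3086, 0.0954]
ee_rot: [180.0, -0.0, 40.0]
wrist_force: [-0.5, 0.5, -0.6]
opening: 0.0605
finger_force: 0.0
```

{"fn": "apply_moves", "kwargs": {
  "commands": [
    [1, [0, 0, 0], 0],
    [1, [0, 0, 0], 0],
    [1, [0, 0, 0], 0],
    [1, [0, 0, 0], 0]
  ]
}}

```text
t: 10.73
tcp_pos: [0.5308, -0.3085, 0.095]
ee_rot: [-180.0, 0.0, 40.0]
wrist_force: [-0.4, 0.4, 1.1]
opening: 0.0457
finger_force: 45.0
```

```bash
python3 go.py 0.533 -0.037 0.13 98; python3 - <<'E'
import numpy as np,cv2
# rack frame in world from the row's tops & side walls
for n in("top","scene"):
    W=np.load(n+"0.npz")["W"].reshape(-1,3); W=W[np.isfinite(W[:,0])]
    th=np.radians(8.3); c=np.array([.637,-.07])
    d=W[:,:2]-c; X=d@[np.cos(th),np.sin(th)]; Y=d@[-np.sin(th),np.cos(th)]
    near=(abs(X)<.06)&(abs(Y)<.125)
    s=near&(W[:,2]>.06)&(W[:,2]<.074)
    print(n,"wall-top X,Y range",np.percentile(X[s],[1,99]).round(4),np.percentile(Y[s],[1,99]).round(4))
    for nm,lo,hi,a,b in(("twin",.1,.13,.05,.11),("c1",.0855,.092,.0,.045),("c2",.078,.0855,-.045,.005),("c0",.09,.1,-.11,-.04)):
        s=near&(W[:,2]>lo)&(W[:,2]<hi)&(Y>a)&(Y<b)
        print(nm,s.sum(),np.percentile(X[s],[2,98]).round(4),np.percentile(Y[s],[2,98]).round(4))
E
```

```text
t 10.73 [ 0.5308 -0.3085  0.095 ] [-180.    0.   40.] shift [ 0.4404 -0.5165 -0.0874] twist [np.float64(-0.3222)] F [-0.4  0.4  1.1] 0.0457 44.96322691440582
top wall-top X,Y range [-0.043   0.0484] [-0.1067  0.1074]
twin 258 [-0.0226  0.0226] [0.0647 0.088 ]
c1 516 [-0.0408  0.0359] [0.0036 0.0383]
c2 561 [-0.0392  0.0377] [-0.035   0.0003]
c0 579 [-0.0396  0.0379] [-0.092  -0.0567]
scene wall-top X,Y range [-0.0397  0.0479] [-0.1087  0.106 ]
twin 318 [-0.0217  0.0232] [0.0611 0.0845]
c1 554 [-0.0412  0.0357] [0.0008 0.0355]
c2 643 [-0.0396  0.038 ] [-0.0377  0.0005]
c0 665 [-0.0396  0.038 ] [-0.0941 -0.0593]
```

The handle is gripped at a 45.7 mm opening, which matches. I'll lift it over the orange carton and pre-align in front of the gap.

{"fn": "apply_moves", "kwargs": {
  "commands": [
    [1, [0, 0, -0.06], 0],
    [1, [0, 0, -0.14], 0],
    [1, [0, 0, -0.22], 0],
    [1, [0, 0, -0.3], 0],
    [1, [0, 0, -0.3], 0],
    [1, [0.05, -0.075, -0.3], -0.035],
    [1, [0.1, -0.15, -0.3], -0.07],
    [1, [0.15, -0.225, -0.3], -0.105],
    [1, [0.2, -0.3, -0.3], -0.14],
    [1, [0.25, -0.375, -0.3], -0.175],
    [1, [0.3, -0.45, -0.3], -0.21],
    [1, [0.34, -0.51, -0.3], -0.245]
  ]
}}

```text
t: 11.73
tcp_pos: [0.5031, -0.0626, 0.2147]
ee_rot: [-180.0, -0.0, 84.4]
wrist_force: [0.6, -1.0, -1.0]
opening: 0.0457
finger_force: 45.0
```

```bash
python3 go.py 0.5018 -0.0433 0.215 98.3
```

```text
t 11.73 [ 0.5031 -0.0626  0.2147] [-1.7997e+02 -1.0000e-02  8.4440e+01] shift [ 0.0476 -0.0078 -0.0007] twist [np.float64(-0.077)] F [ 0.6 -1.  -1. ] 0.0457 44.95932698249817
```

{"fn": "apply_moves", "kwargs": {
  "commands": [
    [1, [0.03, -0.005, 0], -0.04],
    [1, [0.05, -0.01, 0], -0.079],
    [1, [0.05, -0.01, 0.06], -0.079],
    [1, [0.05, -0.01, 0.14], -0.079],
    [1, [0.05, -0.01, 0.2], -0.079],
    [1, [0.05, -0.01, 0.24], -0.079],
    [1, [0.05, -0.01, 0.24], -0.079],
    [1, [0.05, -0.01, 0.24], -0.079]
  ]
}}

```text
t: 12.4
tcp_pos: [0.5017, -0.0444, 0.1186]
ee_rot: [-179.9, -0.0, 98.3]
wrist_force: [-0.3, 0.1, 0.0]
opening: 0.0455
finger_force: 45.0
```

```bash
python3 go.py 0.5018 -0.0433 0.101 98.3; cat > row.py <<'E'
from h import *
import sys
th=np.radians(8.3); c=np.array([.637,-.07])
def look(n):
    p=camera(n); save(p,n+sys.argv[1]+".png"); W=cloud(p).reshape(-1,3); W=W[np.isfinite(W[:,0])]
    d=W[:,:2]-c; X=d@[np.cos(th),np.sin(th)]; Y=d@[-np.sin(th),np.cos(th)]
    print(n,arm.read_state()["t"])
    for nm,lo,hi,x0,x1,a,b in BOX:
        s=(W[:,2]>lo)&(W[:,2]<hi)&(Y>a)&(Y<b)&(X>x0)&(X<x1)
        if s.sum()>5:
            r=cv2.minAreaRect((np.c_[X,Y][s]*1000).astype(np.float32)); print(nm,s.sum(),"X",np.percentile(X[s],[2,98]).round(4),"Y",np.percentile(Y[s],[2,98]).round(4),"rect",np.round(r[0],1),np.round(r[1],1),round(r[2],1),"z",np.median(W[s,2]).round(4))
BOX=[("twin",.1,.13,-.05,.05,.05,.11),("c1",.0855,.091,-.05,.05,-.01,.042),("c2",.078,.0855,-.05,.05,-.045,.005),("c0",.09,.1,-.05,.05,-.11,-.04),("can",.1,.16,-.2,-.06,0,.1),("canbody",.085,.117,-.2,-.06,0,.1)]
for n in sys.argv[2:]: look(n)
E
python3 row.py 2 wrist scene
```

```text
t 12.4 [ 0.5017 -0.0444  0.1186] [-1.7991e+02 -3.0000e-02  9.8320e+01] shift [0.0028 0.0006 0.044 ] twist [np.float64(0.0001)] F [-0.3  0.1  0. ] 0.0455 44.96169984340668
wrist 12.45
twin 4784 X [-0.0246  0.0106] Y [0.0621 0.0855] rect [-2.4 73.4] [46.  24.7] 0.1 z 0.1264
c1 4909 X [-0.0428  0.0326] Y [0.0023 0.036 ] rect [-4.2 18.7] [36.1 81.1] 89.8 z 0.0889
c2 407 X [0.0106 0.0359] Y [-0.0379 -0.0286] rect [ 23.4 -33.2] [10.4 26.8] 89.6 z 0.0827
can 10223 X [-0.1649 -0.0973] Y [0.0369 0.0611] rect [-130.8   48.6] [80.2 26.6] 0.1 z 0.1437
canbody 4183 X [-0.1691 -0.0926] Y [0.044  0.0614] rect [-130.7   50.5] [22.9 80.3] 89.7 z 0.1138
scene 12.5
twin 321 X [-0.0221  0.0231] Y [0.0609 0.0843] rect [ 0.5 72.7] [24.  46.8] 89.8 z 0.1249
c1 536 X [-0.0415  0.0356] Y [0.0006 0.0352] rect [-2.6 18.1] [79.6 36.5] 0.6 z 0.0877
c2 653 X [-0.039  0.038] Y [-0.0377  0.0011] rect [ -1.3 -17.4] [80.9 42.4] 0.6 z 0.0817
c0 667 X [-0.0391  0.0378] Y [-0.0942 -0.0591] rect [ -1.7 -76.7] [81.1 36.6] 0.6 z 0.0937
can 282 X [-0.1572 -0.0892] Y [0.0248 0.0449] rect [-125.3   36.2] [23.8 75. ] 88.1 z 0.1152
canbody 250 X [-0.1552 -0.089 ] Y [0.0246 0.0455] rect [-124.6   32.3] [74.6 19.6] 8.4 z 0.1095
```

View pics/wrist2.png

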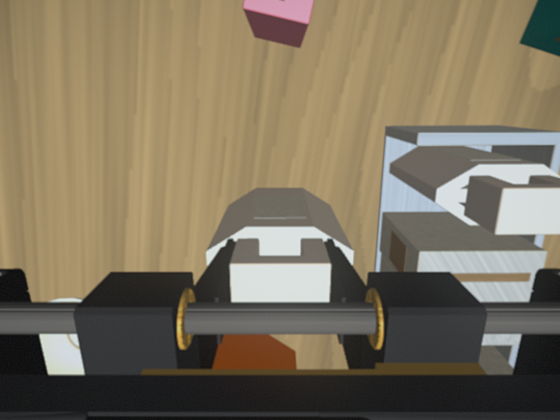

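The wrist view shows the loose canister at (280,240), square to the rack. The twin is at (500,190) and c1 at (460,240), with the gap between them. In the rack-aligned frame the canister is at Y≈44 and the gap centre at 46, so I'll shift 2 mm, lower it and bring the nose up to the gap.

{"fn": "apply_moves", "kwargs": {
  "commands": [
    [1, [0.006, 0, 0.02], 0],
    [1, [0.006, 0, 0.044], 0],
    [1, [0.006, 0.02, 0.044], 0],
    [1, [0.006, 0.05, 0.044], 0],
    [1, [0.006, 0.08, 0.044], 0],
    [1, [0.006, 0.11, 0.044], 0],
    [1, [0.006, 0.13, 0.044], 0],
    [1, [0.006, 0.13, 0.044], 0],
    [1, [0.006, 0.13, 0.044], 0]
  ],
  "squeeze": 50
}}

```text
t: 13.25
tcp_pos: [0.553, -0.0345, 0.1011]
ee_rot: [-180.0, -0.0, 98.3]
wrist_force: [-0.6, -0.1, -1.1]
opening: 0.0455
finger_force: 50.0
```

```bash
python3 go.py 0.629 -0.026 0.1005 98.3; sed -i 's/^BOX=.*/BOX=[("twin",.1,.13,-.05,.05,.05,.11),("c1",.0855,.091,-.05,.05,-.01,.042),("can top",.120,.129,-.13,-.04,0,.1),("canbody",.090,.1,-.13,-.048,0,.1)]/' row.py; python3 row.py 3 wrist
```

```text
t 13.25 [ 0.553  -0.0345  0.1011] [-179.97   -0.     98.34] shift [-0.0066  0.191   0.0015] twist [np.float64(0.0002)] F [-0.6 -0.1 -1.1] 0.0455 49.96062934398651
wrist 13.3
twin 7178 X [-0.0245  0.0204] Y [0.0622 0.0855] rect [-14.1  72.9] [73.3 26.6] 3.5 z 0.1266
c1 1262 X [-0.0335  0.035 ] Y [0.0224 0.0364] rect [-0.2 29.1] [17.8 73. ] 87.4 z 0.0886
can top 2226 X [-0.1061 -0.0506] Y [0.0388 0.0589] rect [-78.3  48.5] [61.3 21.7] 0.1 z 0.1282
canbody 2493 X [-0.1171 -0.0523] Y [0.0469 0.0637] rect [-83.9  55.2] [71.5 19.9] 6.4 z 0.0971
```

View pics/wrist3.png

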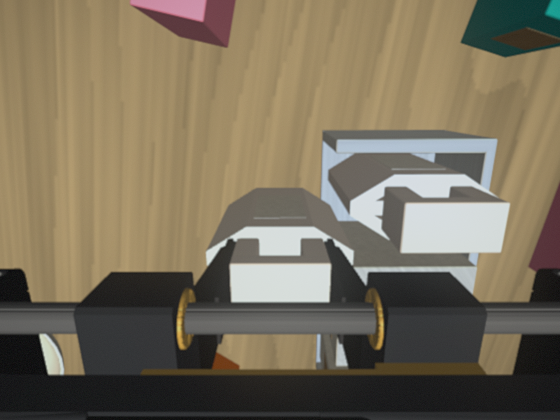

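The nose is at the mouth of the gap with no contact force yet. I'll start the wedge slowly.

{"fn": "apply_moves", "kwargs": {
  "commands": [
    [1, [0, 0.012, 0], 0],
    [1, [0, 0.024, 0], 0],
    [1, [-0.001, 0.036, 0], 0],
    [1, [-0.002, 0.048, 0], 0],
    [1, [-0.003, 0.06, 0], 0],
    [1, [-0.004, 0.07, 0], 0]
  ]
}}

```text
t: 13.8
tcp_pos: [0.5818, -0.0321, 0.1014]
ee_rot: [180.0, 0.0, 98.3]
wrist_force: [-1.2, 1.0, -1.8]
opening: 0.0457
finger_force: 50.0
```

{"fn": "apply_moves", "kwargs": {
  "commands": [
    [1, [-0.001, 0.012, 0], 0],
    [1, [-0.002, 0.024, 0], 0],
    [1, [-0.003, 0.036, 0], 0],
    [1, [-0.004, 0.048, 0], 0],
    [1, [-0.005, 0.06, 0], 0]
  ]
}}

```text
t: 14.22
tcp_pos: [0.6055, -0.0305, 0.1014]
ee_rot: [-180.0, -0.0, 98.3]
wrist_force: [-2.0, 2.2, -1.6]
opening: 0.0455
finger_force: 50.0
```

```bash
python3 go.py 0.629 -0.028 0.1 98.3; sed -i 's/^BOX=.*/BOX=[("twin",.105,.13,-.05,.05,.056,.11),("c1",.0855,.0905,-.05,.05,-.015,.022),("c2",.078,.0855,-.05,.05,-.06,-.01),("c0",.092,.1,-.05,.05,-.12,-.04)]/' row.py; python3 row.py 4 scene top
```

```text
t 14.22 [ 0.6055 -0.0305  0.1014] [-1.800e+02 -1.000e-02  9.832e+01] shift [-0.0023  0.0589  0.0034] twist [np.float64(0.0001)] F [-2.   2.2 -1.6] 0.0455 49.9645060300827
scene 14.2667
c1 502 X [-0.0388  0.0382] Y [-0.0123  0.021 ] rect [-0.3  5.7] [81.  35.2] 4.7 z 0.0877
c2 610 X [-0.0375  0.0386] Y [-0.0496 -0.0114] rect [  0.6 -33.6] [48.7 82.8] 87.1 z 0.0819
c0 598 X [-0.0391  0.0375] Y [-0.094  -0.0594] rect [ -1.1 -76.5] [80.1 36.2] 0.0 z 0.0939
top 14.3167
twin 7 X [0.0059 0.02  ] Y [0.0805 0.0847] rect [12.8 82.1] [ 1.4 15.2] 72.6 z 0.1264
```

View pics/scene4.png

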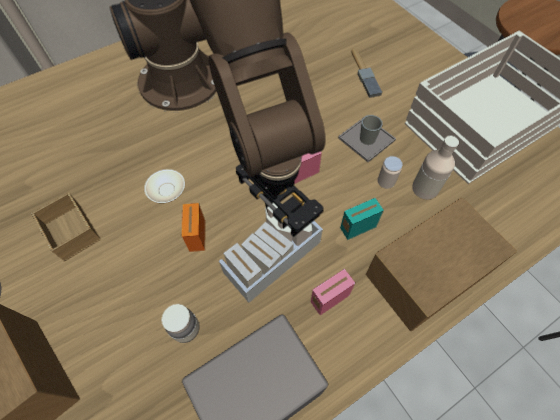

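The row is spreading with about 2 N of force. The cup stands on its tray at (371,130). I'll continue to the back wall.

{"fn": "apply_moves", "kwargs": {
  "commands": [
    [1, [0, 0.012, 0], 0],
    [1, [0, 0.024, 0], 0],
    [1, [0, 0.036, 0.002], 0],
    [1, [0, 0.048, 0.002], 0],
    [1, [0, 0.056, 0.002], 0],
    [1, [0, 0.058, 0.002], 0]
  ]
}}

```text
t: 14.82
tcp_pos: [0.6287, -0.0273, 0.1006]
ee_rot: [180.0, 0.0, 98.3]
wrist_force: [-0.1, -0.9, -1.5]
opening: 0.046
finger_force: 50.0
```

{"fn": "apply_moves", "kwargs": {
  "commands": [
    [1, [0, 0.003, 0], 0],
    [1, [0, 0.006, 0], 0],
    [1, [0, 0.008, 0], 0],
    [1, [0, 0.008, 0], 0]
  ]
}}

```text
t: 15.15
tcp_pos: [0.6314, -0.0268, 0.1007]
ee_rot: [180.0, 0.0, 98.3]
wrist_force: [-0.7, 1.2, -1.8]
opening: 0.0461
finger_force: 50.0
```

```bash
python3 go.py 0.629 -0.028 0.1 98.3; python3 row.py 5 wrist scene
```

```text
t 15.15 [ 0.6314 -0.0268  0.1007] [1.7998e+02 1.0000e-02 9.8320e+01] shift [-0.0021 -0.0063  0.0017] twist [np.float64(0.0001)] F [-0.7  1.2 -1.8] 0.0461 49.96022880077362
wrist 15.2
twin 6243 X [-0.022   0.0218] Y [0.0676 0.0918] rect [-0.2 79. ] [24.5 46.2] 86.7 z 0.1268
c1 145 X [-0.0337  0.0019] Y [-0.0149 -0.0126] rect [-15.3 -13.7] [37.9  2.5] 0.5 z 0.0891
c2 3960 X [-0.0384  0.0368] Y [-0.0433 -0.0184] rect [ -0.7 -30.8] [81.1 27.4] 0.3 z 0.083
scene 15.25
twin 32 X [-0.0133 -0.0048] Y [0.0674 0.0894] rect [-7.6 78.3] [23.8  8.7] 79.7 z 0.1254
c1 541 X [-0.0383  0.0384] Y [-0.0139  0.0208] rect [-0.2  3.8] [80.9 35.4] 3.8 z 0.0878
c2 636 X [-0.0382  0.0381] Y [-0.0507 -0.0126] rect [ -0.7 -30. ] [81.3 40.7] 5.5 z 0.0818
c0 600 X [-0.0391  0.0373] Y [-0.0937 -0.0593] rect [ -1.2 -76.5] [36.4 79.8] 89.8 z 0.0939
```

{"fn": "apply_moves", "kwargs": {
  "commands": [
    [1, [0, 0.003, 0.001], 0],
    [1, [0, 0.005, 0.002], 0],
    [1, [0, 0.005, 0.003], 0]
  ]
}}

```text
t: 15.5
tcp_pos: [0.6318, -0.0266, 0.0993]
ee_rot: [-179.8, -0.0, 98.3]
wrist_force: [-8.1, -1.0, 3.1]
opening: 0.046
finger_force: 50.0
```

Contact is made with both the back wall (8 N) and the floor. I'll release and rise.

{"fn": "apply_moves", "kwargs": {
  "commands": [
    [1, [0, -0.002, 0], 0],
    [0, [0, -0.002, 0], 0],
    [0, [0, -0.002, 0], 0],
    [0, [0, -0.002, 0], 0],
    [0, [0, -0.002, 0], 0],
    [0, [0, -0.002, -0.03], 0],
    [0, [0, -0.002, -0.1], 0],
    [0, [0, -0.002, -0.2], 0],
    [0, [-0.1, -0.1, -0.3], 0],
    [0, [-0.2, -0.3, -0.35], 0],
    [0, [-0.3, -0.4, -0.4], 0],
    [0, [-0.4, -0.45, -0.4], 0]
  ]
}}

```text
t: 16.5
tcp_pos: [0.5284, -0.1398, 0.2416]
ee_rot: [179.9, 0.1, 98.4]
wrist_force: [0.9, -1.0, 0.2]
opening: 0.0952
finger_force: 0.0
```

{"fn": "apply_moves", "kwargs": {
  "commands": [
    [0, [-0.3, 0, 0], 0],
    [0, [-0.3, 0, 0], 0],
    [0, [-0.3, 0, 0], 0],
    [0, [-0.3, 0, 0], 0],
    [0, [-0.3, 0, 0], 0]
  ]
}}

```text
t: 16.92
tcp_pos: [0.5469, -0.26, 0.2397]
ee_rot: [180.0, 0.0, 98.2]
wrist_force: [0.2, -0.2, -0.5]
opening: 0.0953
finger_force: 0.0
```

```bash
sed -i 's/("twin",.105/("can",.105,.13,-.05,.05,.02,.061),("twin",.105/;s/.056,.11)/.061,.11)/' row.py; python3 row.py 6 scene top
```

```text
scene 16.9667
can 301 X [-0.0211  0.0238] Y [0.0298 0.0528] rect [ 0.4 41.3] [47.3 24. ] 0.1 z 0.125
twin 298 X [-0.0211  0.0241] Y [0.0659 0.0911] rect [ 1.1 79.2] [25.5 46.4] 87.2 z 0.1249
c1 536 X [-0.0381  0.039 ] Y [-0.0136  0.0204] rect [0.3 4. ] [80.2 36. ] 5.4 z 0.0877
c2 648 X [-0.0384  0.0389] Y [-0.0514 -0.0121] rect [ -0.4 -35.2] [81.3 49. ] 0.7 z 0.0817
c0 598 X [-0.0395  0.0375] Y [-0.094  -0.0595] rect [ -0.9 -76.7] [35.9 80.8] 90.0 z 0.0939
top 17.0167
can 259 X [-0.0218  0.0232] Y [0.0332 0.0566] rect [ 1.  44.6] [46.4 24.1] 0.0 z 0.1256
twin 248 X [-0.0217  0.0234] Y [0.07   0.0935] rect [ 1.3 81.7] [23.9 45.8] 86.9 z 0.1258
c1 470 X [-0.0379  0.0389] Y [-0.0117  0.0211] rect [0.5 6.1] [79.9 35.5] 4.5 z 0.0878
c2 562 X [-0.0383  0.0384] Y [-0.0564 -0.012 ] rect [  0.3 -33.5] [83.  47.7] 0.8 z 0.0817
c0 485 X [-0.0398  0.0378] Y [-0.092  -0.0568] rect [ -0.8 -74.4] [80.  36.9] 0.4 z 0.0938
```

View pics/scene6.png

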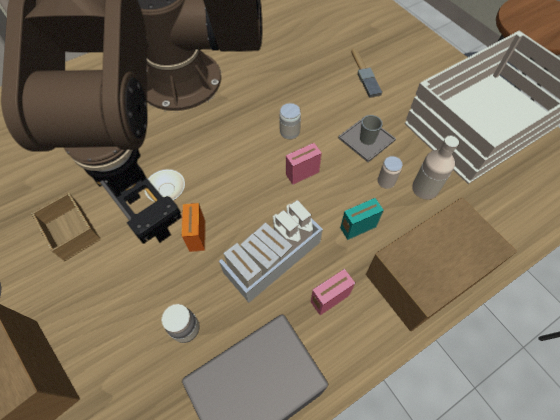

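The canister stands at (288,226), level with the row and 38 mm from its twin. The other packs are home, the cup is on its tray and the gripper is clear, so I'm handing in.

```bash
python3 -c "
from plant import arm
print(arm.finish_job())"
```

```text
the job is handed in; nothing more can be done
None
```

The job is handed in, result not reported: the last images show the cup upright on its tray, the canister home against the back wall about 38 mm from its twin, the rest of the row upright and home, and the bystanders where they were.

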